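# Lever open a dry box with a spatula and hold its lid ajar

### The job

The dry box (desiccator box) has a handleless lid that springs shut. Pick up the wooden-handled spatula, push its blade into the notch above the pry ledge in the middle of the box's front, lever the lid up, and hold it open at 35 degrees (give or take 5) on the blade so that a colleague can take a weighing bottle out: finish while still holding it so. Touch the lid with the blade only, never with the gripper or arm, and leave the other things on the bench where they stand.

Things in the scene. Friction and masses are not known exactly. Their poses are not given: they have to be found in the camera images.
- spatula_grip (a point): Centre of the handle of the spatula, a loose tool (60 g) lying flat at either side of the box. Handle: brown wood, flat-sided, 100 long, 18 wide, 20 mm high, this point 10 mm above the bench. x points along it to the blade, z up. Steel blade, 24 wide, 2 mm thick, straight on in the handle's mid-plane (10 mm above the bench), flat side up, its round tip 130 mm from this point.
- spatula_tip (a point): Tip of the spatula's blade (middle of its thickness), 130 mm from spatula_grip along x; axes as spatula_grip. The blade points away from the robot, within about 0.3 rad of the robot's x.
- ledge (a point): Middle of the pry ledge of the dry box, on the ledge's top face, 118 mm above the bench, straight below the lid's front edge. Box axes: x from front to hinged rear, z up, yaw within 0.25 rad. The ledge is 70 mm wide and juts 12 mm out before the lid. The notch above it under the lid is 7 mm high, 70 wide, 20 deep, closed behind by the rim (top at 125 mm) until the lid rises.
- hinge (a point): Middle of the lid's hinge line, on the rear top edge of the dry box (fixed to the bench; white case 160 mm deep in x, 220 wide in y, 125 high; axes as ledge), 125 mm above the bench. The lid turns about this point's y axis; its front edge lies 160 mm away.
- lid_edge (a point): Middle of the lower front edge of the lid, a grey-framed flat panel 160 x 220 x 12 mm, flush with the box's sides; 125 mm above the bench when shut (lid top 137 mm). Moves with the lid; x runs along the lid from front edge to hinge.
- lid (a joint): Opening angle of the lid in rad, 0 shut, 0.61 is 35 degrees, stop at 1.5. A lid of about 180 g (varies by a third) with a closing spring: it takes about 0.7 to 1.5 N at the front edge to carry it, and it falls shut from any angle used here if let go.
- brush: Bottle brush, loose, 225 mm long, thin steel wire handle with an eye, white bristle head 34 mm across away from the robot, lying at the side of the box where the spatula is not; origin on the bench under its middle, x towards the head. Leave alone.
- wash_bottle: Squeeze wash bottle with a bent spout, 68 mm across, 205 mm high; origin under its centre. Leave alone.
- beaker: Glass beaker 68 mm across, 90 mm high; origin under its centre. Leave alone.
- flask: Conical glass flask with rubber stopper, 76 mm across, 135 mm high; origin under its centre. Leave alone.
- reagent_bottle: Blue bottle with white cap, 66 mm across, 150 mm high; origin under its centre. Leave alone.
- stopper_bottle: Small amber bottle with glass stopper, 54 mm across, 85 mm high, to the right of the box; origin under its centre. Leave alone.
- petri_dish: Glass dish 94 mm across, 18 mm high, between robot and box; origin under its centre. Leave alone.
There are look-alikes about, which are no part of the job. Of the things like the part that bears spatula_grip, leave any that is green or orange; of the rest the larger one is meant.

How it is judged:
On the way, in this order (a step that is already met when the one before it is completed fails the run):
1. the spatula is picked up by the gripper (height (world z) of spatula_grip above 0.04 m and contact force between the fingers and spatula above 2 N), for 0.2 s.
2. the blade has levered the lid off its seat (3 degrees or more) (value of joint lid above 0.05 rad and contact force between spatula and lid above 0.3 N), for 0.2 s.
At the end, for the whole second after the job is handed in: The lid stands still (under 0.1 rad/s) between 30 and 40 degrees, resting on the spatula with more than 0.4 N; the fingers grip the spatula (over 2 N, handle more than 80 mm above the bench) and do not touch the lid. This holds through the last second with the arm still holding (value of joint lid between 0.5236 and 0.6981 rad and not (velocity of joint lid above 0.1 rad/s or velocity of joint lid below -0.1 rad/s) and contact force between spatula and lid above 0.4 N and contact force between the fingers and spatula above 2 N and contact force between the fingers and lid below 0.1 N and height (world z) of spatula_grip above 0.08 m); the arm keeps its last pose, push and grip.
It fails at once if the gripper or arm touches the lid (contact force between any of the fingers, the arm and lid above 0.5 N).
It fails at once if a bystander is moved more than 30 mm or tipped over (distance of any of brush, wash_bottle, beaker, flask, reagent_bottle, stopper_bottle, petri_dish from where it was at the start of the episode above 0.03 m or angle between any of wash_bottle, beaker, flask, reagent_bottle, stopper_bottle's own z axis and vertical above 0.5 rad).
It also fails if it takes over 45 s, if anything falls off the work surface, if the arm or the gripper's body presses on something with over 40 N, if the wrist force passes 120 N, or if a joint passes its speed limit or range.

### The arm

A 6-joint arm with a two-finger parallel gripper is mounted at the origin on the work surface. World frame = base frame: x ahead of the robot, y to its left, z up, the work surface at z = 0. Lengths are in m, angles in rad, forces in N, time in s.
With the tool pointing down it reaches from about 0.35 to 0.8 m from the base axis. Payload 7.3 kg.
Tool frame: the origin (TCP) lies between the finger pads; the fingertips stand robot.tcp_to_tips ahead of it and the grasp point (between the pads) lies 6 mm ahead of it (robot.tcp_to_tips is the distance from the TCP to the fingertips, in m); y points along the fingers, z is the direction in which the jaws open and shut, and the axes are right-handed (so a half turn about y gives the same grasp; the last joint's range is limited). The gripper opens to 85 mm and grips with 20 to 120 N. Pads are 22 mm wide; open, the fingers measure 114 mm over their backs; the gripper's body (76 mm by 85 mm) begins 54 mm behind the grasp point. The pads swing forward as they close: fully open they stand 13 mm farther back than shut.
Start: joints at [-1.251, 0.342, 1.524, -0, 1.275, -0.146], TCP at [0.236, -0.469, 0.222] pointing down, gripper open.
Joint ranges: [-2.53, 2.53], [-0.77, 2.02], [0.04, 2.7], [-1, 4.14], [0.28, 2.66], [-3.11, 3.11]. Speed limits (rad/s): [2.57, 2.57, 3.14, 3.14, 3.14, 3.14].

### API

Orientations are given as a unit quaternion [x, y, z, w].
In Python, from cell import robot, viewer, workorder gives the robot as it stands. Calls block until the motion is done:
- robot.move_to(position, orientation): joint-space move of the TCP to a pose.
- robot.move_linear(position, ori=None, rate=0.15, contact_N=None): straight line of the TCP; ori=None keeps the orientation; rate is the mean speed in m/s. With contact_N (N) it stops when the force on the tool has changed by that much, and returns True; else False.
- robot.set_joints(angles): joint-space move.
- robot.gripper_open() and robot.gripper_close(squeeze=None): open the fingers fully, or close them until they stop; squeeze is the grip in N (None keeps the last).
- robot.pause(seconds).
- robot.solve_ik(position, orientation): joint angles nearest the present ones, or None.
- robot.state(): the state.
- viewer.grab_frame(name): name is "scene" or "top" or "wrist"; returns a dict with "color" (384x512x3 uint8, red, green, blue), "depth" (384x512 float32, m along the optical axis (not along the pixel's ray), 0 where there is no reading), "fx", "fy", "cx", "cy" (pixels), "xyz" and "orientation" of the camera in the world; the wrist camera has in their place "tool_from_camera" (4x4, takes a point from camera to tool coordinates, whose origin is the TCP and whose axes are the tool frame's). Camera axes: x right, y down, z forward; pixel columns grow to the right and rows downward; lengths in m; the calibration is good to about 2 mm. A picture is of the moment at which its call begins: read the wrist's pose just before it.
A pose or a line that the arm cannot do raises robot.MotionError and nothing moves.
- workorder.job_done(): hands the job in, once; it reports no verdict.
The state is a dict: "clock": time; "joints": joint angles; "qvel": joint speeds; "tau": joint torques, N m; "position": TCP position; "eef_rot": TCP orientation; "contact_force": force on the tool from outside, world axes, zero at the start; "wrist_torque": the same for the moment, N m; "width": finger opening in m.
Only numpy, scipy, OpenCV 4.12 (cv2) and the standard library are available. Lean on these libraries where they do the work, as an engineer would, in place of code of your own. Each camera call takes 0.05 s, during which the arm holds its last target.

## Working session

There is one attempt and no reset: what is moved stays moved. The work goes in short steps, each a Python script; the robot and the scene stay as the last script left them, time stands still between calls to the robot, and variables do not carry over. Pictures are saved under pics/ and viewed, and the job is handed in when it is done.

```bash
ls; mkdir -p pics; cat > h.py <<'E'
import numpy as np, cv2
from scipy.spatial.transform import Rotation as R
from cell import robot, viewer, workorder
def save(f,name,crop=None,scale=1):
    im=cv2.cvtColor(f["color"],cv2.COLOR_RGB2BGR)
    if crop: im=im[crop[1]:crop[3],crop[0]:crop[2]]
    if scale!=1: im=cv2.resize(im,None,fx=scale,fy=scale,interpolation=cv2.INTER_CUBIC)
    cv2.imwrite("pics/"+name+".png",im)
def cloud(f,T=None):
    d=f["depth"]; v,u=np.mgrid[:d.shape[0],:d.shape[1]]
    P=np.stack([(u-f["cx"])/f["fx"]*d,(v-f["cy"])/f["fy"]*d,d],-1)
    if T is None:
        return P@R.from_quat(f["orientation"]).as_matrix().T+np.array(f["xyz"])
    return P@T[:3,:3].T+T[:3,3]
E
python3 - <<'E'
from h import *
import pickle
for n in ["top","scene"]:
    f=viewer.grab_frame(n); save(f,n+"0",scale=1.5); pickle.dump(f,open(n+"0.pkl","wb"))
    print({k:f[k] for k in f if k not in("color","depth")})
print(robot.state(),robot.tcp_to_tips)
E
```

```text
pics
{'fx': 444.0925553668124, 'fy': 444.0925553668124, 'cx': 255.91700027321036, 'cy': 187.54348660106925, 'xyz': array([ 0.39646083, -0.00803344,  1.4645861 ]), 'orientation': array([ 0.71294006, -0.7006473 ,  0.01711918, -0.02273236])}
{'fx': 458.5544296603378, 'fy': 458.5544296603378, 'cx': 262.90360642816376, 'cy': 184.0309650284726, 'xyz': array([1.32164597, 0.02746134, 1.42536443]), 'orientation': array([ 0.66375899,  0.69392533, -0.19901088, -0.19566886])}
{'clock': 0.1, 'joints': array([-1.25103578e+00,  3.42669258e-01,  1.52494964e+00,  1.08938992e-05,
        1.27542502e+00, -1.46040261e-01]), 'qvel': array([ 0.00023694, -0.00149783, -0.00332945, -0.00011293, -0.00024469,
        0.00115495]), 'tau': array([ 1.51572847e-03, -4.34444833e+01, -2.46493274e+01, -2.18068731e-04,
        4.64163430e-03, -2.58654188e-05]), 'position': array([ 0.23567739, -0.46869013,  0.22097724]), 'eef_rot': array([-0.16324036,  0.68852722, -0.68750425,  0.16315868]), 'contact_force': array([-0.01050727, -0.54078498,  0.6720062 ]), 'wrist_torque': array([-0.01348621, -0.03705953, -0.04822775]), 'width': 0.08491701685766047} 0.025
```

View pics/top0.png

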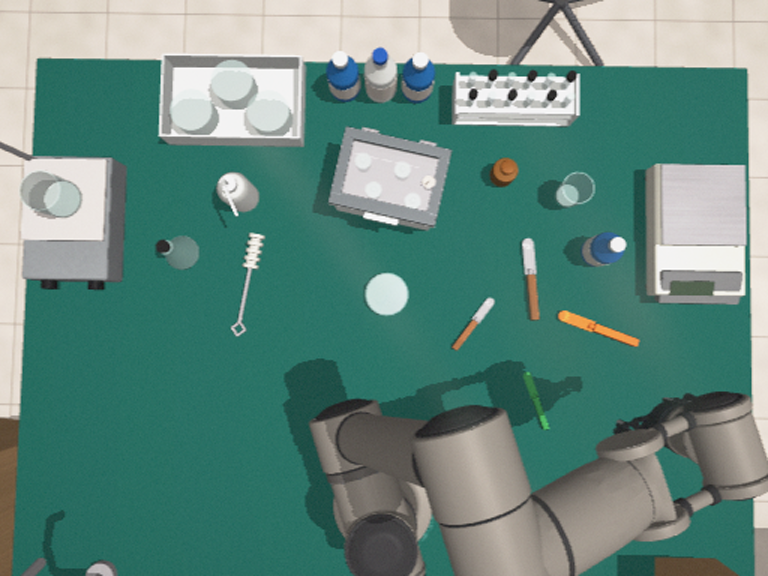

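View pics/scene0.png

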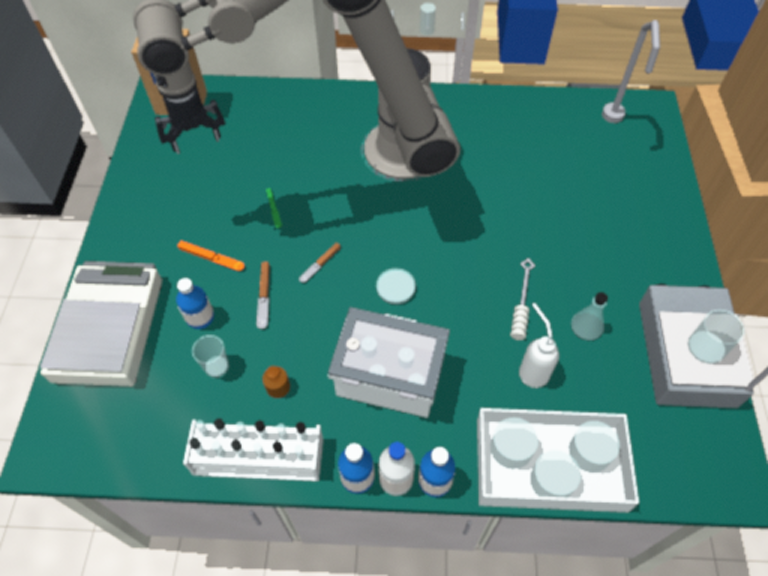

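The candidates for the spatula, in top picture pixels (768x576), are: the brown large one at (532,278), the brown small one at (474,323), the orange one at (598,328) and the green one at (536,400). I exclude green and orange, and the larger of the two brown ones is (532,278). Next I check it in a close crop and measure.

```bash
python3 - <<'E'
from h import *
import pickle
f=pickle.load(open("top0.pkl","rb")); save(f,"crop_sp",(290,145,440,290),4)
C=cloud(f); rgb=f["color"].astype(int)
hsv=cv2.cvtColor(f["color"],cv2.COLOR_RGB2HSV)
# spatula region
def reg(x0,y0,x1,y1):
    m=np.zeros(f["depth"].shape,bool); m[y0:y1,x0:x1]=True; return m
green=(hsv[...,0]>70)&(hsv[...,0]<95)&(hsv[...,1]>120)
for nm,r in [("big",(340,152,365,218)),("small",(295,194,335,238))]:
    m=reg(*r)&~green&(f["depth"]>0)
    br=m&(rgb[...,0]-rgb[...,2]>45); bl=m&~br&(rgb.min(-1)>90)
    for n,mm in(("handle",br),("blade",bl)):
        P=C[mm]; print(nm,n,len(P),P.mean(0).round(4),np.median(P[:,2]).round(4))
    P=C[br][:,:2]; c=P.mean(0); u,s,vt=np.linalg.svd(P-c); d=vt[0]; d=d*np.sign(d[0])
    t=(P-c)@d; w=(P-c)@np.array([-d[1],d[0]]); print("dir",d,np.degrees(np.arctan2(d[1],d[0])),"len",np.ptp(t),"wid",np.ptp(w),"mid",c+d*(t.max()+t.min())/2)
    B=C[bl][:,:2]; tb=(B-c)@d; print("blade t",tb.min(),tb.max(), "tip",c+d*tb.max())
# lid top
m=(C[...,2]>0.128)&(C[...,2]<0.146)&reg(210,75,310,165)
ys,xs=np.nonzero(m); P=C[m]
rect=cv2.minAreaRect(P[:,:2].astype(np.float32)); print("lid",rect,np.median(P[:,2]))
m2=(C[...,2]>0.108)&(C[...,2]<0.124)&reg(225,130,280,160)&(rgb.min(-1)>180)
P=C[m2]; print("ledge",len(P),P.mean(0),cv2.minAreaRect(P[:,:2].astype(np.float32)))
save(f,"crop_box",(205,70,320,165),6)
print("bench z",np.median(C[green&(C[...,2]<.05)][:,2]))
E
```

```text
big handle 156 [ 0.4511 -0.3185  0.0188] 0.0192
big blade 222 [ 0.5329 -0.313   0.009 ] 0.0098
dir [0.99573573 0.09225161] 5.293153932059009 len 0.0954868933835456 wid 0.022563604759503697 mid [ 0.45114401 -0.31850917]
blade t -0.0416039605720685 0.1280178300870079 tip [ 0.57855756 -0.30670473]
small handle 99 [ 0.3665 -0.1732  0.0135] 0.0147
small blade 131 [ 0.419  -0.2128  0.0063] 0.007
dir [ 0.80246749 -0.59669584] -36.63361967536914 len 0.07476981512789938 wid 0.015712292337011678 mid [ 0.36653295 -0.17323201]
blade t -0.023873541726390387 0.10134683047261264 tip [ 0.44781481 -0.23367128]
lid ((0.6892023682594299, -0.0037495195865631104), (0.2201589196920395, 0.1687885820865631), 78.17918395996094) 0.13427712405579173
ledge 87 [0.6014727  0.01375427 0.11727848] ((0.6018379330635071, 0.014205610379576683), (0.06888362765312195, 0.011951461434364319), 78.34231567382812)
bench z -3.7271243456094005e-05
```

View pics/crop_sp.png

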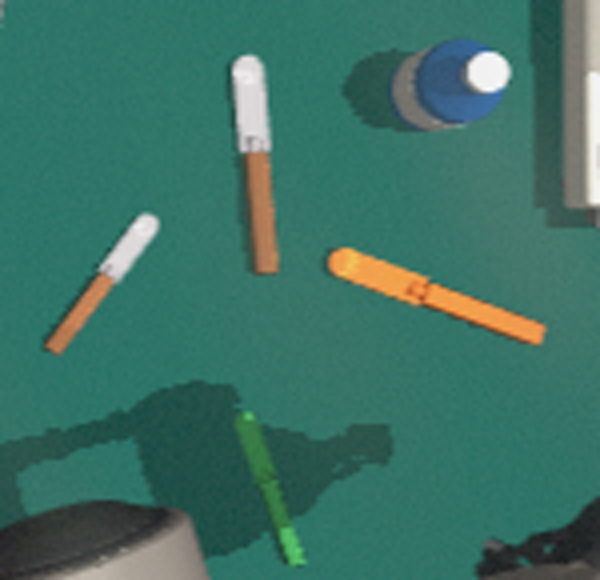

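View pics/crop_box.png

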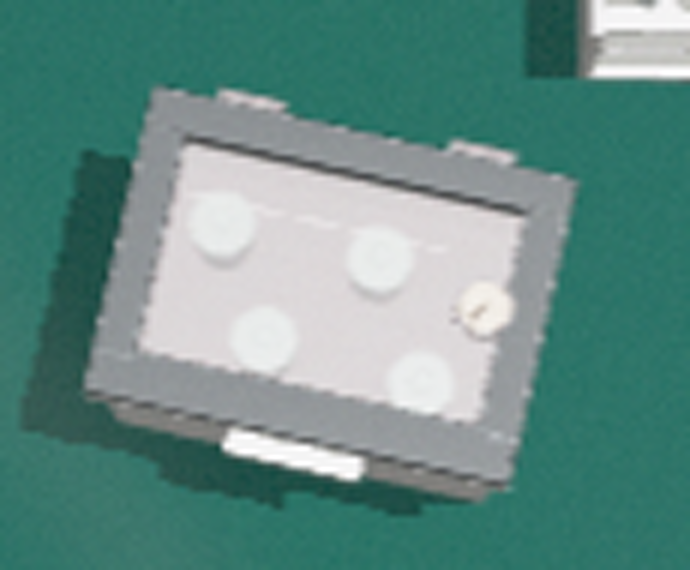

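The crop shows a wood handle with a steel blade pointing away from the robot. It is clearly larger than the small brown one, and it lies to the right of the box as described, so I choose it. The box crop shows the white pry ledge in the middle of the front edge, with a yaw of about -11.7°. Next I hover above the handle and refine with the wrist camera.

```bash
cat >> h.py <<'E'
def ori(yaw,pitch=0,flip=False):
    """tool pointing down, jaws across direction yaw; pitch>0 lifts the blade tip"""
    d=np.array([np.cos(yaw)*np.cos(pitch),np.sin(yaw)*np.cos(pitch),np.sin(pitch)])
    z=np.array([-np.sin(yaw),np.cos(yaw),0]); 
    y=-np.cross(d,z)   # down
    if flip: z=-z
    x=np.cross(y,z)
    return R.from_matrix(np.stack([x,y,z],1)).as_quat()
def wristT():
    s=robot.state(); T=np.eye(4); T[:3,:3]=R.from_quat(s["eef_rot"]).as_matrix(); T[:3,3]=s["position"]; return T
E
python3 - <<'E'
from h import *
print(R.from_quat(robot.state()["eef_rot"]).as_matrix().round(2))
for fl in(False,True):
    print(fl,robot.solve_ik([.45,-.3185,.2],ori(.092,0,fl)),robot.solve_ik([.48,.04,.2],ori(-.204,0,fl)),robot.solve_ik([.48,.04,.2],ori(-.204,.3,fl)))
E
```

```text
[[-0.89 -0.    0.45]
 [-0.45  0.   -0.89]
 [-0.   -1.   -0.  ]]
False [-7.54953453e-01  4.07679367e-01  1.48561957e+00 -4.44089210e-16
  1.24829372e+00 -2.41774978e+00] [-7.61483948e-02  2.82868360e-01  1.67330075e+00 -4.44089210e-16
  1.18542354e+00 -1.44294472e+00] [-0.04428348  0.13417725  1.91423783 -0.06570125  0.79785446 -1.37219106]
True [-7.54953453e-01  4.07679367e-01  1.48561957e+00 -4.44089210e-16
  1.24829372e+00  7.23842874e-01] [-7.61483948e-02  2.82868360e-01  1.67330075e+00 -4.44089210e-16
  1.18542354e+00  1.69864793e+00] [-0.04428348  0.13417725  1.91423783 -0.06570125  0.79785446  1.76940159]
```

```bash
python3 - <<'E'
from h import *
import pickle
robot.move_to([.45,-.3185,.24],ori(.092,0,True))
T=wristT(); f=viewer.grab_frame("wrist"); f["T"]=T@f["tool_from_camera"]; pickle.dump(f,open("w1.pkl","wb")); save(f,"w1",scale=1.5)
print(f["tool_from_camera"].round(3),T[:3,3],robot.state()["clock"],robot.state()["contact_force"])
E
```

```text
[[ 0.     0.948  0.317 -0.082]
 [-0.    -0.317  0.948 -0.152]
 [ 1.    -0.     0.     0.001]
 [ 0.     0.     0.     1.   ]] [ 0.44944469 -0.31902393  0.2397931 ] 1.175 [0.00919652 0.21737647 0.65991764]
```

View pics/w1.png

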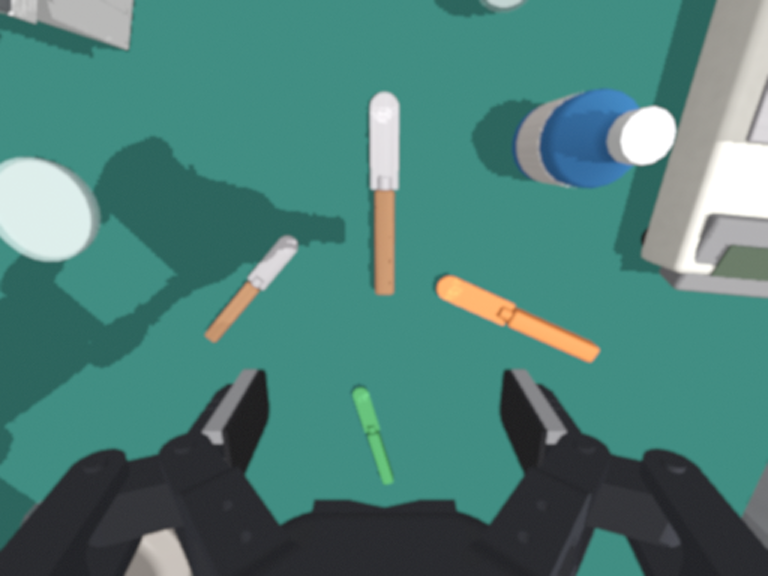

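The wrist view shows the large spatula with its handle at (384,243) and the blade tip at (384,95). The small, green and orange ones are beside it. I refine the pose from this view.

```bash
python3 - <<'E'
from h import *
import pickle
f=pickle.load(open("w1.pkl","rb")); C=cloud(f,f["T"]); rgb=f["color"].astype(int)
reg=np.zeros(f["depth"].shape,bool); reg[55:202,240:275]=True
br=reg&(rgb[...,0]-rgb[...,2]>40); bl=reg&~br&(rgb.min(-1)>110)
for n,m in(("h",br),("b",bl)):
    P=C[m]; c,s,a=cv2.minAreaRect(P[:,:2].astype(np.float32)); print(n,len(P),np.round(c,4),np.round(s,4),a,np.median(P[:,2]).round(4))
P=np.concatenate([C[br],C[bl]])[:,:2]; c=P.mean(0); d=np.linalg.svd(P-c)[2][0]; d*=np.sign(d[0]); t=(P-c)@d
print("yaw",np.arctan2(d[1],d[0]),"tip",c+d*t.max(),"end",c+d*t.min(),np.ptp(t)); print("grip",c+d*(t.min()+.05), c+d*(t.max()-.13))
E
```

```text
h 891 [ 0.4668 -0.3188] [0.1293 0.0179] 5.433099746704102 0.02
b 1377 [ 0.4907 -0.3162] [0.1883 0.0279] 4.6981401443481445 0.011
yaw 0.0948816548727675 tip [ 0.58448718 -0.30773674] end [ 0.39694261 -0.32558487] 0.1883919387626394
grip [ 0.44671771 -0.3208479 ] [ 0.4550719  -0.32005286]
```

```bash
python3 - <<'E'
from h import *
import pickle
o=ori(.094,0,True)
robot.move_linear([.453,-.3202,.06],o,rate=.2)
print(robot.move_linear([.453,-.3202,.028],o,rate=.06,contact_N=8),robot.state()["position"])
robot.gripper_close(90); s=robot.state(); print(s["width"],s["contact_force"],s["position"])
robot.move_linear([.453,-.3202,.20],o,rate=.15)
T=wristT(); f=viewer.grab_frame("wrist"); f["T"]=T@f["tool_from_camera"]; pickle.dump(f,open("w2.pkl","wb")); save(f,"w2",scale=1.5)
s=robot.state();print(s["width"],s["contact_force"],s["wrist_torque"],s["clock"])
E
```

```text
False [ 0.4530556  -0.32021665  0.02787042]
0.00012316796590955515 [ 0.43809945 -0.46258263  0.55558541] [ 0.45299177 -0.32020125  0.02798226]
0.00013901209538201594 [-0.09757013  0.45251666 -0.54738914] [-0.01428635  0.08676443 -0.01657753] 5.025
```

View pics/w2.png

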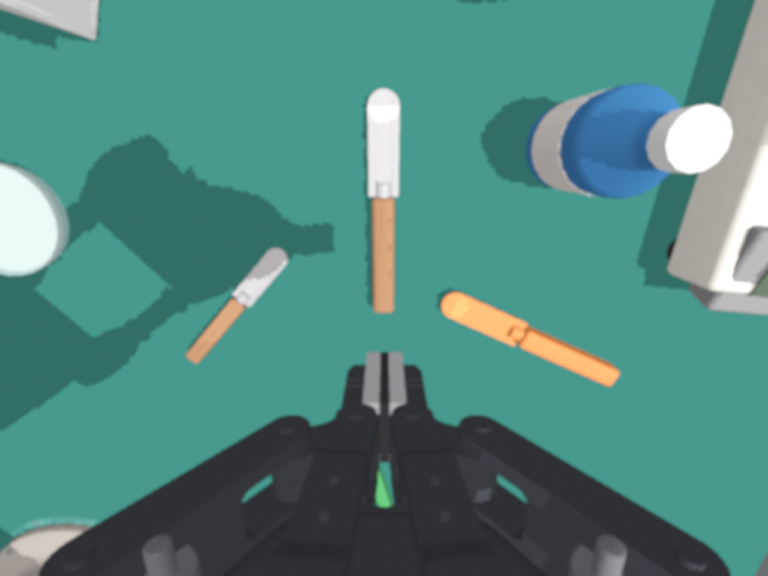

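The grasp missed: the fingers closed fully (width 0) and the spatula still lies on the bench, with its handle at (384,255). I measure whether it moved.

```bash
python3 - <<'E'
from h import *
import pickle
g=None
f=pickle.load(open("w2.pkl","rb")); print(f["fx"],f["cx"],f["cy"])
C=cloud(f,f["T"]); rgb=f["color"].astype(int)
reg=np.zeros(f["depth"].shape,bool); reg[55:212,240:275]=True
br=reg&(rgb[...,0]-rgb[...,2]>40); bl=reg&~br&(rgb.min(-1)>120)
P=C[br]; print("h",len(P),cv2.minAreaRect(P[:,:2].astype(np.float32)),np.percentile(P[:,2],[5,50,95]))
print("b",np.percentile(C[bl][:,2],[5,50,95]))
# handle points per row along mid column
for v in range(56,214,8): print(v,C[v,256].round(4),rgb[v,256])
t=viewer.grab_frame("top"); save(t,"top1",(290,120,440,290),4)
E
```

```text
269.79737733176637 255.86418498880602 194.1437945841764
h 1075 ((0.46971720457077026, -0.31813159584999084), (0.12970349192619324, 0.017855362966656685), 6.009091377258301) [0.01757749 0.01993431 0.02122998]
b [-0.00018299  0.01104518  0.01498559]
56 [ 5.871e-01 -3.081e-01  1.000e-04] [ 71 153 141]
64 [ 0.5344 -0.3133  0.3513] [243 240 243]
72 [ 0.5688 -0.3099  0.012 ] [255 255 255]
80 [ 0.5604 -0.3107  0.0119] [255 255 255]
88 [ 0.5518 -0.3115  0.0106] [242 239 242]
96 [ 0.543  -0.3123  0.0106] [242 239 242]
104 [ 0.534  -0.3132  0.0102] [242 238 242]
112 [ 0.5249 -0.314   0.0117] [241 238 241]
120 [ 0.5156 -0.3149  0.0112] [238 234 238]
128 [ 0.5067 -0.3157  0.0169] [244 240 244]
136 [ 0.4975 -0.3166  0.0196] [216 166 126]
144 [ 0.4881 -0.3175  0.021 ] [216 166 126]
152 [ 0.4782 -0.3184  0.0197] [216 165 125]
160 [ 0.4684 -0.3193  0.0205] [216 166 126]
168 [ 0.4586 -0.3203  0.0215] [216 166 126]
176 [ 0.4483 -0.3212  0.0213] [216 166 125]
184 [ 0.4371 -0.3223  0.0189] [217 167 126]
192 [ 0.4271 -0.3232  0.0211] [218 167 127]
200 [ 0.4158 -0.3243  0.0201] [218 168 127]
208 [ 0.4047 -0.3253  0.0202] [165 155 131]
```

View pics/top1.png

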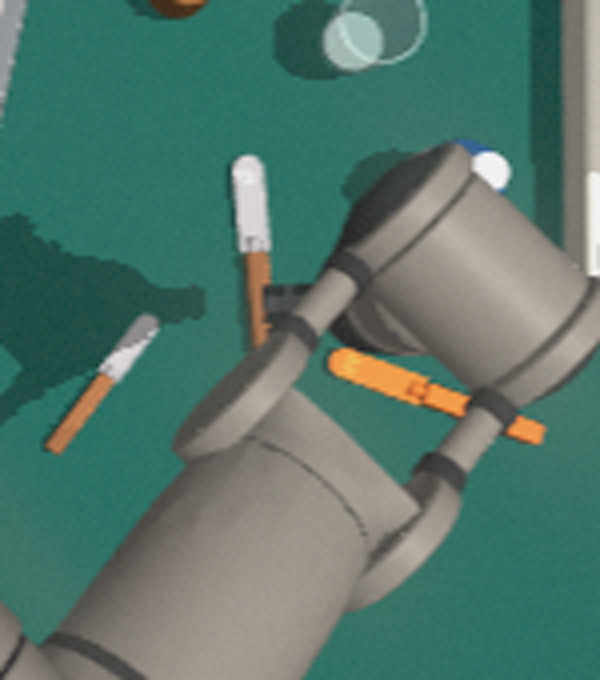

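```bash
python3 - <<'E'
from h import *
import pickle
f=pickle.load(open("w2.pkl","rb"))
C=cloud(f,f["tool_from_camera"])
for v in range(228,310,6): print(v,[C[v,u].round(3).tolist() for u in (247,256,265)])
f=pickle.load(open("w1.pkl","rb"))
C=cloud(f,f["tool_from_camera"])
for v in range(240,300,8): print(v,[C[v,u].round(3).tolist() for u in (165,172,340,347,355)])
E
```

```text
228 [[0.086, 0.198, -0.012], [0.086, 0.198, 0.001], [0.086, 0.199, 0.014]]
234 [[0.096, 0.198, -0.012], [0.096, 0.198, 0.001], [0.096, 0.199, 0.014]]
240 [[-0.011, -0.019, -0.004], [-0.012, -0.021, 0.001], [-0.011, -0.02, 0.006]]
246 [[-0.011, -0.026, -0.004], [-0.011, -0.026, 0.001], [-0.012, -0.028, 0.006]]
252 [[-0.012, -0.034, -0.003], [-0.011, -0.033, 0.001], [-0.011, -0.033, 0.006]]
258 [[-0.011, -0.038, -0.003], [-0.012, -0.039, 0.001], [-0.011, -0.038, 0.005]]
264 [[-0.012, -0.044, -0.003], [-0.011, -0.044, 0.001], [-0.011, -0.044, 0.005]]
270 [[-0.011, -0.048, -0.003], [-0.01, -0.047, 0.001], [-0.011, -0.047, 0.005]]
276 [[-0.013, -0.055, -0.003], [-0.008, -0.048, 0.001], [-0.012, -0.054, 0.005]]
282 [[-0.013, -0.059, -0.003], [-0.004, -0.047, 0.001], [-0.012, -0.058, 0.005]]
288 [[-0.012, -0.062, -0.003], [-0.001, -0.048, 0.001], [-0.012, -0.062, 0.005]]
294 [[-0.012, -0.066, -0.002], [0.003, -0.047, 0.001], [-0.012, -0.066, 0.005]]
300 [[-0.011, -0.068, -0.002], [0.006, -0.047, 0.001], [-0.012, -0.069, 0.004]]
306 [[-0.009, -0.069, -0.002], [0.01, -0.047, 0.001], [-0.012, 
[... 337 characters left out ...]
, 0.043], [-0.012, -0.038, 0.045], [-0.012, -0.038, 0.049]]
264 [[-0.011, -0.043, -0.042], [-0.005, -0.033, -0.042], [-0.005, -0.035, 0.043], [-0.011, -0.043, 0.044], [-0.011, -0.043, 0.047]]
272 [[-0.006, -0.043, -0.042], [0.0, -0.033, -0.042], [-0.001, -0.036, 0.043], [-0.007, -0.044, 0.044], [-0.011, -0.049, 0.045]]
280 [[-0.003, -0.045, -0.042], [0.004, -0.034, -0.042], [0.002, -0.037, 0.043], [-0.005, -0.046, 0.043], [-0.01, -0.054, 0.043]]
288 [[0.0, -0.046, -0.042], [0.008, -0.036, -0.042], [0.006, -0.038, 0.043], [-0.001, -0.047, 0.043], [-0.007, -0.055, 0.044]]
296 [[0.004, -0.047, -0.042], [0.238, 0.24, -0.146], [0.01, -0.04, 0.043], [0.003, -0.048, 0.044], [-0.003, -0.056, 0.044]]
```

The wrist depth contradicts the documentation. The shut fingertips measure about 17 mm *behind* the reported TCP (tool y ≈ -0.017), where `tcp_to_tips` says 25 mm ahead. That is about 42 mm of offset, which explains why the fingers closed above the handle. I'll trust the measured fingertip position and descend lower in guarded steps.

```bash
python3 - <<'E'
from h import *
import pickle
o=ori(.094,0,True)
robot.gripper_open()
robot.move_linear([.453,-.3202,.028],o,rate=.25)
print(robot.move_linear([.453,-.3202,.004],o,rate=.05,contact_N=5),robot.state()["position"],robot.state()["contact_force"])
T=wristT(); f=viewer.grab_frame("wrist"); f["T"]=T@f["tool_from_camera"]; save(f,"w3",scale=1.5)
C=cloud(f,f["T"])
for v in range(228,290,6): print(v,[C[v,u].round(3).tolist() for u in (165,172,256,340,347)])
print(robot.state()["clock"])
E
```

```text
False [ 0.45297596 -0.32018066  0.00384692] [-0.30415854 -0.32006731  0.05072757]
228 [[0.455, -0.263, 0.001], [0.455, -0.268, 0.001], [0.47, -0.32, 0.02], [0.465, -0.374, 0.0], [0.465, -0.379, -0.001]]
234 [[0.45, -0.263, -0.0], [0.451, -0.267, 0.0], [0.466, -0.32, 0.021], [0.461, -0.375, -0.0], [0.461, -0.379, -0.0]]
240 [[0.447, -0.263, 0.001], [0.446, -0.267, -0.0], [0.461, -0.32, 0.018], [0.456, -0.376, -0.0], [0.457, -0.38, 0.0]]
246 [[0.459, -0.272, 0.03], [0.459, -0.276, 0.029], [0.459, -0.321, 0.021], [0.468, -0.364, 0.031], [0.468, -0.368, 0.029]]
252 [[0.46, -0.275, 0.037], [0.459, -0.277, 0.034], [0.455, -0.321, 0.02], [0.468, -0.362, 0.036], [0.468, -0.366, 0.036]]
258 [[0.459, -0.276, 0.041], [0.457, -0.278, 0.036], [0.451, -0.321, 0.02], [0.466, -0.362, 0.038], [0.469, -0.363, 0.044]]
264 [[0.459, -0.277, 0.046], [0.453, -0.278, 0.036], [0.447, -0.322, 0.02], [0.462, -0.363, 0.038], [0.468, -0.363, 0.047]]
270 [[0.457, -0.278, 0.047], [0.45, -0.278, 0.037], [0.443, -0.322, 0.02], [0.46, -0.363, 0.039], [0.465, -0.363, 0.047]]
276 [[0.454, -0.278, 0.048], [0.448, -0.279, 0.039], [0.439, -0.323, 0.021], [0.456, -0.364, 0.039], [0.463, -0.363, 0.05]]
282 [[0.45, -0.278, 0.047], [0.445, -0.279, 0.04], [0.434, -0.323, 0.02], [0.454, -0.364, 0.041], [0.461, -0.363, 0.05]]
288 [[0.448, -0.278, 0.049], [0.442, -0.279, 0.04], [0.43, -0.323, 0.02], [0.451, -0.364, 0.042], [0.458, -0.363, 0.051]]
7.3833
```

View pics/w3.png

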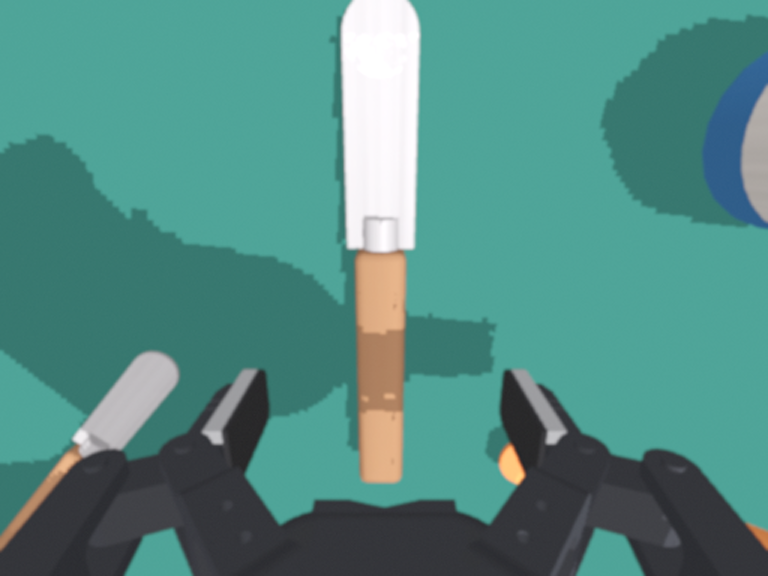

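The open fingertips are at z≈0.029 with the TCP at 0.004, straddling the handle centrally. That confirms the offset, so I go down another 16 mm and close.

```bash
python3 - <<'E'
from h import *
import pickle
o=ori(.094,0,True)
print(robot.move_linear([.453,-.3202,-.012],o,rate=.05,contact_N=5),robot.state()["position"],robot.state()["contact_force"])
robot.gripper_close(90); s=robot.state(); print(s["width"],s["contact_force"],s["position"])
robot.move_linear([.453,-.3202,.15],o,rate=.15)
T=wristT(); f=viewer.grab_frame("wrist"); f["T"]=T@f["tool_from_camera"]; pickle.dump(f,open("w4.pkl","wb")); save(f,"w4",scale=1.5)
s=robot.state();print(s["width"],s["contact_force"],s["wrist_torque"],s["clock"])
C=cloud(f,f["tool_from_camera"])
for v in range(20,264,12): print(v,C[v,256].round(4),f["color"][v,256])
E
```

```text
False [ 0.45280101 -0.32001429 -0.01245224] [ 0.03628831 -0.52032    -0.29894268]
0.01573274611909237 [-1.69979778  3.71119886 20.87045541] [ 0.45435319 -0.32096536 -0.00920662]
0.01595829650134278 [-0.68640721  0.13480287 -2.06579994] [ 0.0129733   0.02816927 -0.01725634] 9.7667
20 [-0.116  -0.0192  0.0011] [228 224 227]
32 [-0.1114 -0.0196  0.0011] [228 224 227]
44 [-0.1068 -0.0196  0.0011] [228 225 229]
56 [-0.102  -0.0202  0.0011] [227 224 227]
68 [-0.0972 -0.0192  0.0011] [228 224 227]
80 [-0.0922 -0.0203  0.0011] [227 223 227]
92 [-0.0871 -0.0204  0.0011] [226 223 226]
104 [-0.0819 -0.019   0.0011] [225 222 226]
116 [-0.0766 -0.0217  0.0011] [225 222 225]
128 [-0.0709 -0.0184  0.0011] [224 222 224]
140 [-0.0654 -0.0204  0.0011] [224 221 223]
152 [-0.06   -0.0229  0.0011] [178 174 177]
164 [-0.0547 -0.0256  0.0011] [226 223 226]
176 [-0.0491 -0.0266  0.0011] [161 135 124]
188 [-0.044  -0.0296  0.0011] [197 148 111]
200 [-0.0377 -0.029   0.0011] [197 149 111]
212 [-0.0314 -0.029   0.0011] [198 149 110]
224 [-0.0249 -0.0289  0.0011] [198 149 111]
236 [-0.0181 -0.0287  0.0011] [147 105  77]
248 [-0.0114 -0.0291  0.0011] [147 105  77]
260 [-0.0043 -0.0291  0.0011] [147 106  77]
```

View pics/w4.png

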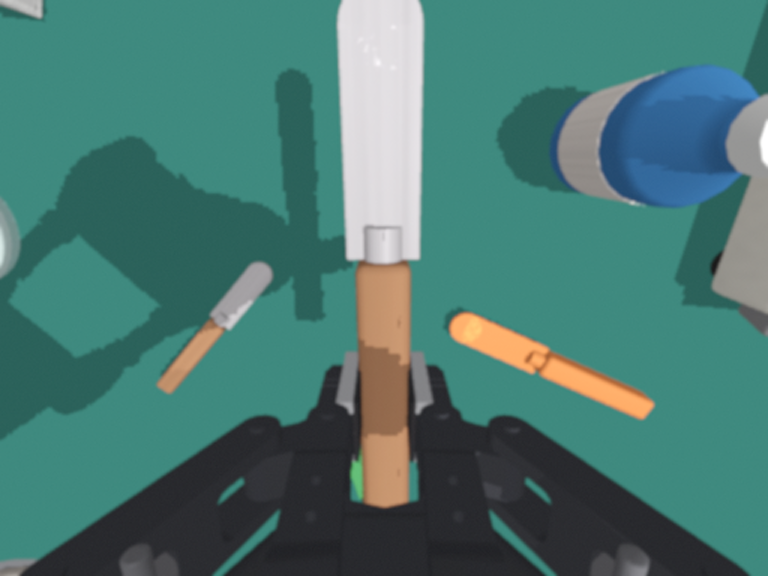

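Grasped: width is 16 mm, the blade is straight ahead and the handle sits between the pads (384,400). Now I measure the box with the wrist camera from a raised, sideways-offset pose so the blade doesn't hide the ledge.

```bash
python3 - <<'E'
from h import *
import pickle
f=pickle.load(open("w4.pkl","rb")); C=cloud(f,f["tool_from_camera"])
P=C[5:145,240:272].reshape(-1,3); A=np.c_[P[:,0],P[:,2],np.ones(len(P))]; print("blade top plane y=a x+b z+c",np.linalg.lstsq(A,P[:,1],rcond=None)[0])
P=C[190:300,248:264].reshape(-1,3); A=np.c_[P[:,0],P[:,2],np.ones(len(P))]; print("handle top",np.linalg.lstsq(A,P[:,1],rcond=None)[0])
rgb=f["color"].astype(int); m=(rgb.min(-1)>190); m[:,:200]=0; m[:,300:]=0; m[150:]=0
for v in(10,40,80,120,140): u=np.nonzero(m[v])[0]; print(v,C[v,u[1]].round(4),C[v,u[-2]].round(4))
robot.move_linear([.453,-.3202,.33],rate=.3)
robot.move_to([.46,-.09,.33],ori(-.204,0,True))
T=wristT(); f=viewer.grab_frame("wrist"); f["T"]=T@f["tool_from_camera"]; pickle.dump(f,open("w5.pkl","wb")); save(f,"w5",scale=1.5)
print(robot.state()["clock"])
E
```

```text
blade top plane y=a x+b z+c [-0.0206628  -0.00333318 -0.02227079]
handle top [ 0.09154255 -0.009069   -0.02848606]
10 [-0.1194 -0.0202 -0.0111] [-0.1197 -0.0188  0.0109]
40 [-0.1083 -0.0197 -0.0115] [-0.108 -0.021  0.011]
80 [-0.0921 -0.0208 -0.0111] [-0.0922 -0.0204  0.0115]
120 [-0.0747 -0.0207 -0.0107] [-0.0747 -0.0201  0.0115]
140 [-0.0653 -0.0197 -0.0111] [-0.0652 -0.0191  0.0118]
11.4833
```

View pics/w5.png

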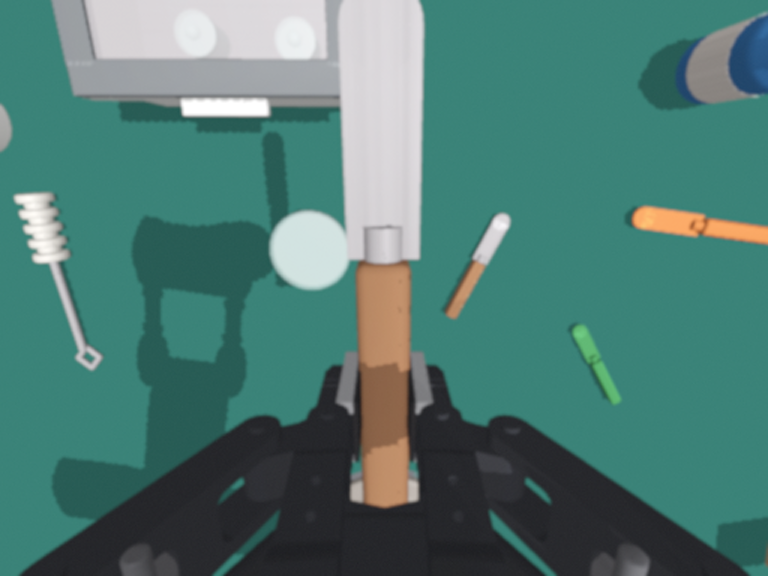

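The wrist view shows the lid's front edge at about row 95 and the white ledge at (225,107), unobstructed.

```bash
python3 - <<'E'
from h import *
import pickle
f=pickle.load(open("w5.pkl","rb")); C=cloud(f,f["T"]); rgb=f["color"].astype(int)
reg=np.zeros(f["depth"].shape,bool); reg[60:82,115:185]=True
m=reg&(rgb.min(-1)>225)
P=C[m]; print("ledge z",np.percentile(P[:,2],[5,25,50,75,95]))
m&=abs(C[...,2]-.118)<.006
P=C[m]; print("ledge",len(P),cv2.minAreaRect(P[:,:2].astype(np.float32)),P.mean(0))
# lid front edge: grey frame lowest row per column
yaw=-.204
pts=[]
for u in range(55,222):
    col=[v for v in range(40,75) if abs(C[v,u,2]-.136)<.007]
    if col: pts.append(C[max(col),u])
pts=np.array(pts); print(np.median(pts[:,2]))
k=np.polyfit(pts[:,1],pts[:,0],1); r=pts[:,0]-np.polyval(k,pts[:,1]); ok=abs(r)<.004; k=np.polyfit(pts[ok,1],pts[ok,0],1)
print("front edge x=%.4f*y+%.4f"%tuple(k),"yaw",-np.arctan(k[0]),ok.sum(),"x at y=.013",np.polyval(k,.013))
# whole lid left corner
m=(abs(C[...,2]-.136)<.007)&(np.arange(512)[None]<225)&(np.arange(384)[:,None]<70)
Q=C[m]; print("left-most y in box frame",((Q[:,:2]-[.609,.0128])@[-np.sin(yaw),np.cos(yaw)]).max())
E
```

```text
ledge z [0.11669279 0.11755779 0.11810922 0.11867276 0.11938785]
ledge 561 ((0.6041669249534607, 0.01288808137178421), (0.06905058026313782, 0.011742827482521534), 78.21894073486328) [0.60374648 0.01242814 0.11810303]
0.13430978457784692
front edge x=0.2092*y+0.6072 yaw -0.20623279016461987 167 x at y=.013 0.6099675630747544
left-most y in box frame 0.10959691605878025
```

```bash
cat >> h.py <<'E'
LEDGE=np.array([.6097,.0118,.118]); YAW=-.206
BX=np.array([np.cos(YAW),np.sin(YAW),0]); HINGE=LEDGE+.16*BX; HINGE[2]=.125
TIP=np.array([-.129,-.0186,.0003]); DROOP=.02
def pose(s,z,pitch=0,tip=TIP):
    """TCP pose for blade tip at distance s behind the lid front edge line (box x), height z, blade pitch"""
    o=ori(YAW,pitch+DROOP,True); p=LEDGE+BX*s; p[2]=z
    return p-R.from_quat(o).as_matrix()@tip,o
E
python3 - <<'E'
from h import *
import pickle
p,o=pose(-.06,.30); robot.move_to(p,o)
p,o=pose(-.06,.135); robot.move_linear(p,o,rate=.2)
p,o=pose(-.005,.128); robot.move_linear(p,o,rate=.08,contact_N=6)
robot.pause(.3); print(robot.state()["contact_force"],robot.state()["position"]-p)
t=viewer.grab_frame("top"); save(t,"top2",(215,110,305,200),6)
pickle.dump(t,open("top2.pkl","wb"))
p,o=pose(-.005,.115); r=robot.move_linear(p,o,rate=.01,contact_N=1.5); s=robot.state()
M=R.from_quat(s["eef_rot"]).as_matrix(); print(r,"tip at",s["position"]+M@TIP,s["contact_force"],s["wrist_torque"],s["clock"])
E
```

```text
[ 0.33202404  0.56323062 -0.19153748] [-1.62049228e-04  8.86345725e-05  1.41788244e-04]
True tip at [0.60477816 0.01282603 0.11783125] [0.09731839 0.43910229 2.39968397] [-0.06906626 -0.34358878 -0.01372344] 15.25
```

View pics/top2.png

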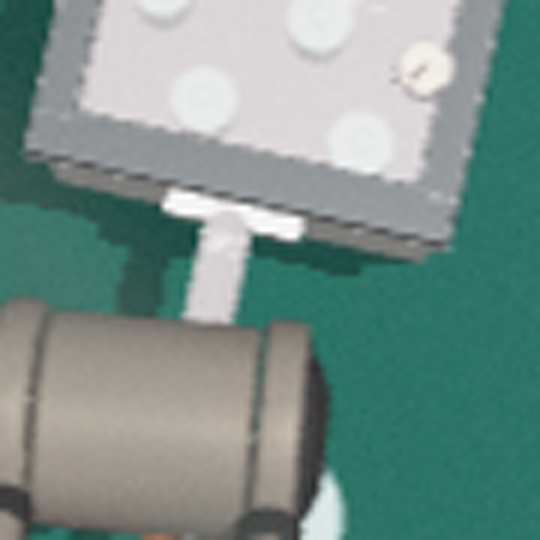

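The top picture shows the blade tip at (232,215) over the middle of the white ledge. The touch-down felt the ledge at a model height of 117.8 mm, where 119 was expected. I raise 2.5 mm and insert.

```bash
python3 - <<'E'
from h import *
import pickle
p,o=pose(-.005,.1204); robot.move_linear(p,o,rate=.02); robot.pause(.2); print(robot.state()["contact_force"],robot.state()["wrist_torque"])
p,o=pose(.015,.1204); r=robot.move_linear(p,o,rate=.03,contact_N=3); s=robot.state()
M=R.from_quat(s["eef_rot"]).as_matrix(); tip=s["position"]+M@TIP; print(r,"s",(tip-LEDGE)@BX,tip,s["contact_force"],s["wrist_torque"],s["clock"])
t=viewer.grab_frame("top"); save(t,"top3",(215,110,305,200),6)
f=viewer.grab_frame("wrist"); save(f,"w6",scale=1.5)
E
```

```text
[ 0.87891925 -0.07007353 -1.06871548] [ 0.04737304  0.0078335  -0.01818453]
False s 0.0148342482613251 [0.62421488 0.00873829 0.12026374] [0.64612406 0.71593542 0.35136901] [0.03996136 0.0375219  0.04630405] 16.5667
```

View pics/top3.png

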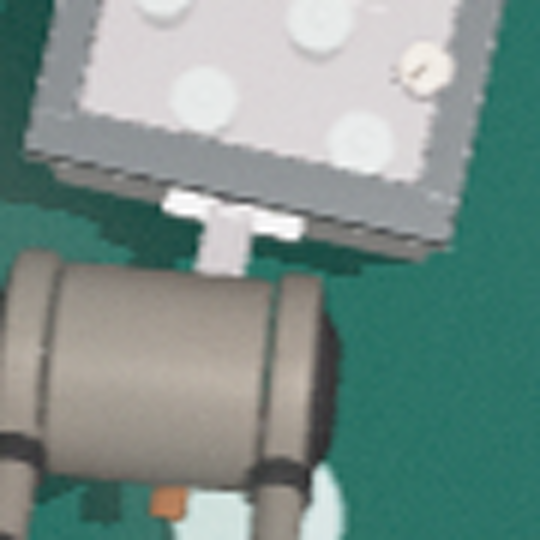

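View pics/w6.png

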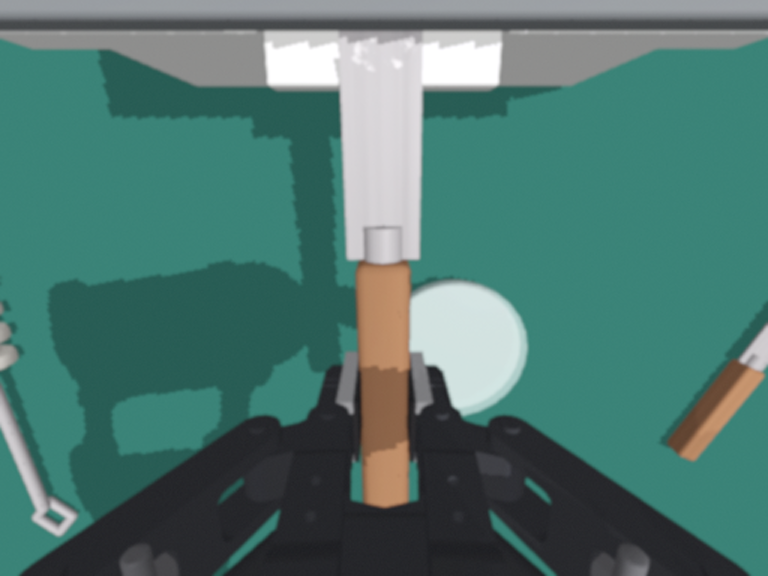

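The blade is in the notch, centred on the ledge: its tip is hidden under the lid at (384,30), with no contact force. Now I lift along the lid's arc.

```bash
cat >> h.py <<'E'
def lidpose(th,r):
    return pose(.160-r*np.cos(th), .125-.0022+r*np.sin(th), .3*th)
def lidangle(name="top"):
    """lid angle from depth: plane through grey frame in box coordinates"""
    f=viewer.grab_frame(name); C=cloud(f); q=C-HINGE; x=-(q@BX); y=q@np.array([-BX[1],BX[0],0]); z=q[...,2]
    return f,x,y,z
E
python3 - <<'E'
from h import *
for th in (.04,.10):
    p,o=lidpose(th,.1452); robot.move_linear(p,o,rate=.03); robot.pause(.3); s=robot.state(); print(th,s["contact_force"],s["wrist_torque"],s["clock"])
t=viewer.grab_frame("top"); save(t,"top4",(205,70,320,165),6)
E
```

```text
0.04 [-1.05224181  0.62487236 -1.70611829] [0.02429458 0.24942812 0.06103803] 17.3417
0.1 [-0.89941296 -0.19276956 -1.91186358] [0.12768331 0.23800881 0.04405312] 18.0083
```

View pics/top4.png

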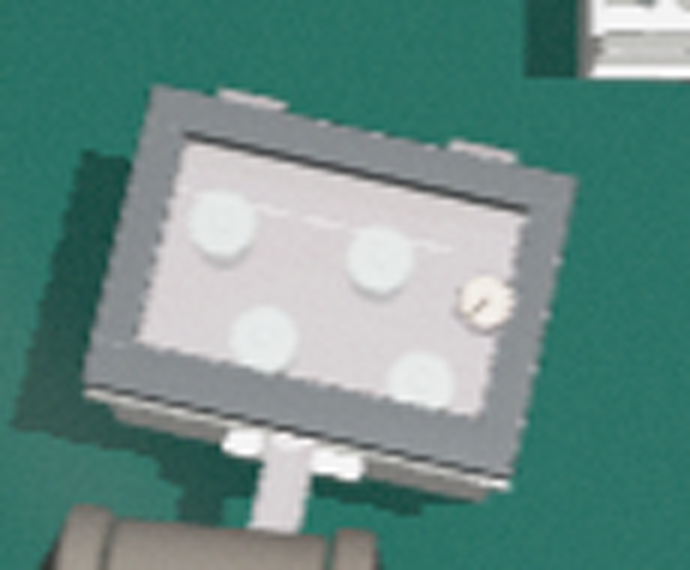

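The lid is off its seat: the rim gap shows along the front edge at about (300,435), and the wrist moment is steady at 0.24 N m. I continue the lift and measure the angle from depth.

```bash
cat >> h.py <<'E'
def lid_theta(name):
    f=viewer.grab_frame(name); rgb=f["color"].astype(int); q=cloud(f)-HINGE
    x=-(q@BX); y=q@np.array([-BX[1],BX[0],0]); z=q[...,2]
    grey=(rgb.max(-1)-rgb.min(-1)<30)&(rgb.mean(-1)>90)&(rgb.mean(-1)<185)
    m=grey&(abs(y)<.11)&(abs(y)>.085)&(x>.02)&(x<.165)&(z>.0)&(z<.2)&(f["depth"]>0)
    A=np.c_[x[m],np.ones(m.sum())]; k,*_=np.linalg.lstsq(A,z[m],rcond=None)
    r=abs(A@k-z[m]); g=r<.008; k,*_=np.linalg.lstsq(A[g],z[m][g],rcond=None)
    return f,np.arctan(k[0]),k[1],m.sum()
E
python3 - <<'E'
from h import *
for n in("top","scene"): print(n,lid_theta(n)[1:])
for i,th in enumerate((.2,.35)):
    p,o=lidpose(th,.1445); robot.move_linear(p,o,rate=.04); 
    robot.pause(.2); s=robot.state(); print(th,s["contact_force"],s["wrist_torque"],s["clock"])
    for n in("top","scene"):
        r=lid_theta(n); print(n,r[1:]); save(r[0],f"{n}5_{i}",(205,70,320,165) if n=="top" else (190,170,330,290),5)
E
```

```text
top (np.float64(0.08944465602329436), np.float64(0.011338832473853378), np.int64(705))
scene (np.float64(0.08797437627216736), np.float64(0.01278737870185297), np.int64(534))
0.2 [-0.08807405  0.64965269 -2.09503855] [0.08469638 0.19968512 0.03540985] 18.7833
top (np.float64(0.18762462625224924), np.float64(0.011195820564175497), np.int64(693))
scene (np.float64(0.18755867609012988), np.float64(0.013009116763089978), np.int64(544))
0.35 [-0.40704855  0.49238833 -1.01247929] [ 0.0547816   0.2660305  -0.00217977] 19.65
top (np.float64(0.3333799049904322), np.float64(0.011586223880994156), np.int64(673))
scene (np.float64(0.340362933066336), np.float64(0.013248445564195471), np.int64(557))
```

View pics/scene5_1.png

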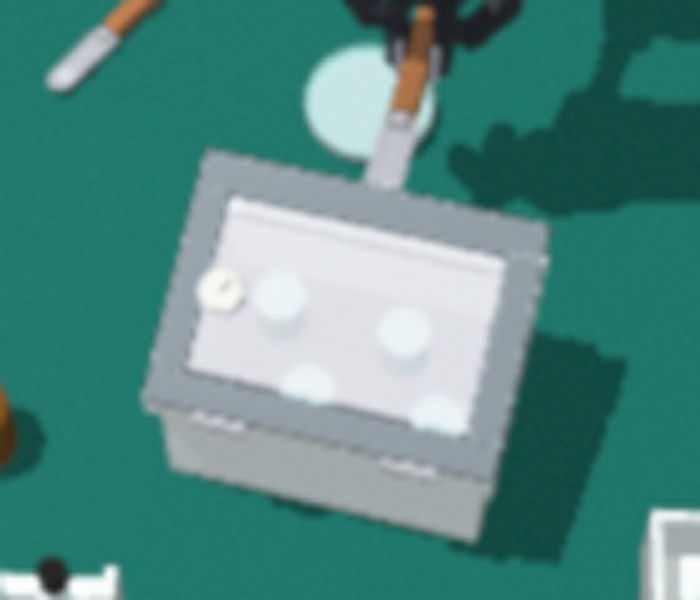

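View pics/top5_1.png

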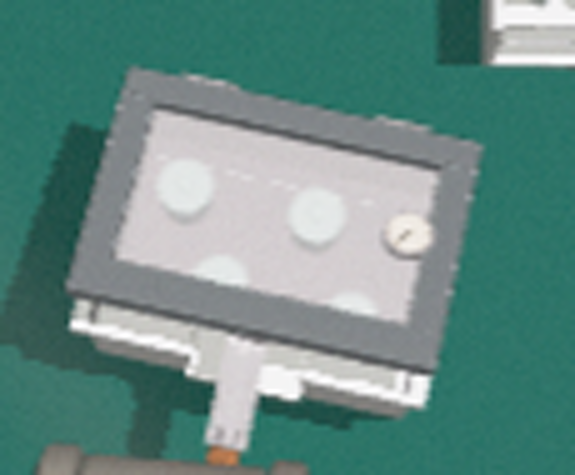

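The lid follows: both cameras give 0.33–0.34 rad at a commanded 0.35, and both pictures show it held on the blade, with the gripper well clear. I continue to 0.62.

```bash
python3 - <<'E'
from h import *
for i,th in enumerate((.49,.62)):
    p,o=lidpose(th,.143); robot.move_linear(p,o,rate=.04); 
    robot.pause(.3); s=robot.state(); print(th,s["contact_force"],s["wrist_torque"],s["width"],s["clock"])
    for n in("top","scene"):
        r=lid_theta(n); print(n,r[1:]); save(r[0],f"{n}6_{i}",(205,70,320,165) if n=="top" else (190,170,330,290),5)
robot.pause(.7)
for n in("top","scene"): print(n,lid_theta(n)[1:])
s=robot.state(); print(s["contact_force"],s["wrist_torque"],s["position"],s["clock"])
f=viewer.grab_frame("scene"); save(f,"scene7",scale=1.5); save(viewer.grab_frame("wrist"),"w7",scale=1.5)
E
```

```text
0.49 [-0.2777663  -0.43268008 -0.61494659] [ 0.07909544  0.34721674 -0.00534666] 0.015794329222810124 20.6167
top (np.float64(0.46611033821039405), np.float64(0.012388329299512058), np.int64(632))
scene (np.float64(0.4765717160835271), np.float64(0.014273916928217846), np.int64(562))
0.62 [-0.27584993 -0.37280406 -1.61811013] [ 0.05673025  0.29164449 -0.01548342] 0.016257955846498785 21.5667
top (np.float64(0.5614077170351509), np.float64(0.01596217758073079), np.int64(565))
scene (np.float64(0.6087920873385034), np.float64(0.014704823053703887), np.int64(557))
top (np.float64(0.5578685010688276), np.float64(0.016248170444273666), np.int64(572))
scene (np.float64(0.609399717123767), np.float64(0.014658215434840393), np.int64(557))
[-0.19169327  0.76699871 -0.94664572] [0.05611851 0.27588124 0.00845809] [0.53258767 0.02822494 0.16129091] 22.4667
```

View pics/scene7.png

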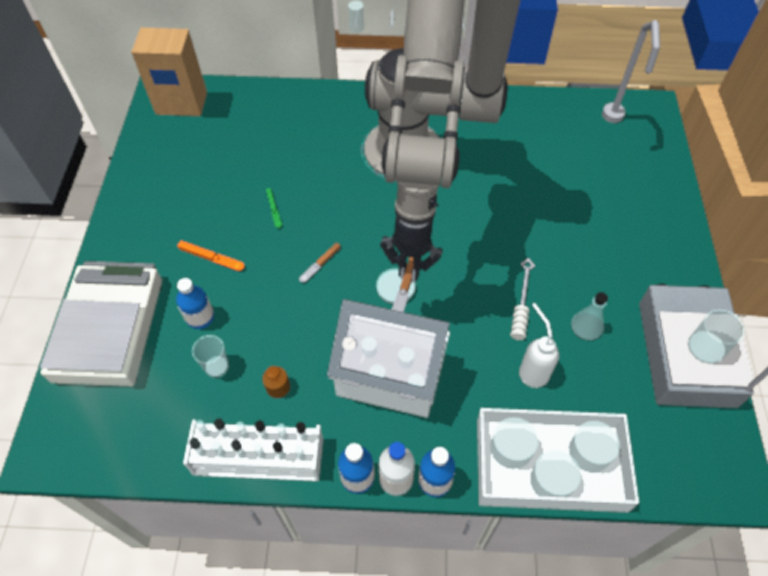

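View pics/w7.png

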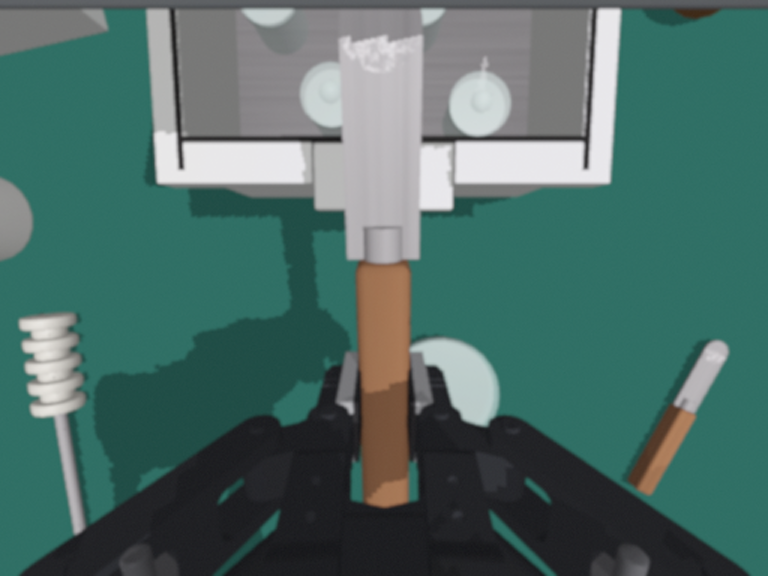

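The lid is held at about 0.61 rad by the scene camera, but the top camera's fit reads 0.56. I resolve that disagreement before handing in.

```bash
python3 - <<'E'
from h import *
for n in("top","scene"):
    f=viewer.grab_frame(n); rgb=f["color"].astype(int); q=cloud(f)-HINGE
    x=-(q@BX); y=q@np.array([-BX[1],BX[0],0]); z=q[...,2]
    ang=np.arctan2(z,x)-0
    m=(abs(y)<.105)&(abs(y)>.085)&(x>.03)&(x<.15)&(z>.02)&(z<.15)
    # per-point angle given 12 mm offset of the top face
    rho=np.hypot(x,z); th=np.arctan2(z,x)-np.arcsin(.012/rho)
    for side in(-1,1):
      for a,b in((.03,.06),(.06,.09),(.09,.12),(.12,.14)):
        k=m&(np.sign(y)==side)&(x>a)&(x<b); print(n,side,a,k.sum(),np.median(th[k]).round(3),np.percentile(th[k],[10,90]).round(3))
print(robot.state()["clock"],robot.state()["wrist_torque"])
E
```

```text
top -1 0.03 55 0.581 [0.533 0.612]
top -1 0.06 62 0.585 [0.555 0.607]
top -1 0.09 62 0.597 [0.577 0.61 ]
top -1 0.12 33 0.586 [0.547 0.608]
top 1 0.03 57 0.576 [0.519 0.615]
top 1 0.06 63 0.585 [0.54  0.611]
top 1 0.09 63 0.597 [0.568 0.611]
top 1 0.12 34 0.586 [0.539 0.607]
scene -1 0.03 80 0.615 [0.548 0.671]
scene -1 0.06 76 0.61 [0.573 0.641]
scene -1 0.09 80 0.61 [0.584 0.636]
scene -1 0.12 14 0.598 [0.57  0.622]
scene 1 0.03 80 0.59 [0.516 0.663]
scene 1 0.06 78 0.608 [0.557 0.64 ]
scene 1 0.09 86 0.607 [0.57 0.64]
scene 1 0.12 13 0.603 [0.59  0.639]
22.6667 [ 0.07106069  0.24224464 -0.0418986 ]<stdin>:8: RuntimeWarning: invalid value encountered in arcsin
```

With the lid's thickness accounted for, both cameras give 0.58–0.615 rad (33.5–35°), well inside the 0.524–0.698 band. The pose and wrist moment are steady, so I hand it in.

```bash
python3 - <<'E'
from h import *
workorder.job_done(); 
E
```

```text
the job is handed in; nothing more can be done
```

I picked up the large wooden-handled spatula and pushed its blade into the notch above the ledge. I then levered the lid up along its arc, and I handed the job in at about 22.7 s with the lid held on the blade at about 34°.

**Last checks**
- **Lid angle:** the scene camera gave 0.59–0.615 rad and the top camera 0.58–0.60 rad, against an allowed 0.524–0.698. A cruder first fit on the top camera read 0.56, which is also inside the band. The scene-camera angle did not change over about 0.9 s.
- **Load on the blade:** the wrist moment of about 0.24–0.29 N m is consistent with the lid's weight resting on the blade.
- **Grip and clearance:** the fingers stayed closed on the handle at 16 mm, with the handle about 0.18 m above the bench. The gripper and arm looked well clear of the lid in the pictures.
- **Bystanders:** they look unmoved in the last scene picture. I compared this by eye and did not measure it.

**What went wrong or disagreed**
- **Missed first grasp:** the fingers closed above the handle without touching it. The wrist camera showed the fingertips about 17 mm behind the reported TCP, where `tcp_to_tips` says 25 mm ahead. I corrected for this and the second grasp held.
- **Brief push during the second grasp:** the force reading rose to about 21 N upward as the fingers closed, probably the tips touching the bench. This is below the 40 N limit.

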